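# Reseat a phone battery and draw its cassette from the analyser

## Robot

A 7-joint arm with a two-finger parallel gripper is mounted at the origin on a cart in front of the work surface, level with it; the furniture and walls round the work are solid. World frame = base frame: x ahead of the robot, y to its left, z up, the work surface at z = 0. Lengths are in m, angles in rad, forces in N, time in s.
With the tool pointing down it reaches from about 0.35 to 0.9 m from the base axis. Payload 7.2 kg.
Tool frame: the origin (TCP) lies midway between the tips of the shut fingers; the grasp point (between the pads) lies r.tcp_to_grasp behind it (r.tcp_to_grasp is the distance from the TCP to the grasp point, in m); z points along the fingers, y is the line along which they close (so a half turn about z gives the same grasp; the last joint's range is limited). The gripper opens to 85 mm and grips with 20 to 120 N. Pads are 22 mm wide; open, the fingers measure 114 mm over their backs; the gripper's body (76 mm by 85 mm) begins 54 mm behind the grasp point. The pads swing forward as they close: fully open they stand 13 mm farther back than shut.
Start: joints at [1.077, 0.411, -0.013, 1.596, 0.006, 1.134, -0.082], TCP at [0.258, -0.569, 0.231] pointing down, gripper open.
Joint ranges: [-2.95, 2.95], [-0.29, 1.99], [-1.47, 1.44], [0.14, 2.54], [-1.03, 4.17], [0.13, 1.85], [-2.86, 2.86]. Speed limits (rad/s): [2.39, 2.39, 3.01, 3.01, 3.14, 3.14, 3.14].

## Interface

Orientations are given as a unit quaternion [x, y, z, w].
In Python, from plant import r gives the robot as it stands.
- The arm moves only by the tool arm_command, never from a script. Its argument "steps" is one flat list of numbers, 7 for each row, row after row: the shift along the tool's x, y, z in units of 0.4 m (1.0 is 0.4 m), then the turn, a rotation vector about the tool's x, y, z in units of 180 degrees (1.0 is 180 degrees), then the opening, from 0 (shut) to 1 (fully open). In form: [tx, ty, tz, wx, wy, wz, jaw, tx, ty, tz, wx, wy, wz, jaw, ...]. A call has 1 to 5 rows; each row is the pose to reach, as a shift and turn from the pose commanded when the call began, along the tool's axes at that moment, turning the shorter way round; what a row does not reach only later rows make up. A row lasts 1/8 s, in which the tool goes at most 62.5 mm and 10.7 degrees, less where a joint would pass 70% of its speed; a pose out of reach is approached as far as the arm can. A call with a number of a shift or a turn outside -1 to 1 is refused whole. A call with a gripper value outside its range is refused whole. The fingers move at their own pace and stop on an object; "squeeze" is the grip in N (left out, the last holds). Time passes only in rows, so rows that repeat a pose let the fingers close. It gives the time, the measured TCP pose, the force, the opening and the grip force at its end, in the units of the state.
- r.state(): the state, without advancing time (a new reading comes with each control period).
- r.camera(name): name is "side" or "top" or "wrist"; returns the picture (400x640x3 uint8, red, green, blue); there is no depth.
- r.camera_params(name): a dict with "fx", "fy", "cx", "cy" (pixels), "xyz" and "rotation" of the camera in the world; the wrist camera has in their place "mount" (4x4, takes a point from camera to tool coordinates, whose origin is the TCP and whose axes are the flange's). Camera axes: x right, y up, looking along -z (the intrinsics and any distortion apply to the point x, -y, -z); pixel columns grow to the right and rows downward; lengths in m; the calibration is good to about 2 mm. The wrist camera is an equidistant fisheye: a pixel r from the principal point sees the ray r / f radians off the axis. A picture is of the moment at which its call begins: read the wrist's pose just before it. camera_params takes no time and is no camera call.
- r.job_done(): hands the job in; it is judged then, once.
The state is a dict: "time_s": time; "joint_positions": joint angles; "joint_vel": joint speeds; "tau": joint torques, N m; "position": TCP position; "tcp_rot": TCP orientation; "force": force on the tool from outside, world axes, zero at the start; "ft_torque": the same for the moment, N m; "finger_gap": opening from 0.0 (shut) to 1.0 (fully open); "grip_force": force on a finger pad.
Only numpy, scipy, OpenCV 4.12 (cv2) and the standard library are available. Lean on these libraries where they do the work, as an engineer would, in place of code of your own. Each camera call takes 0.05 s, during which the arm holds its last target. There are 200 camera calls.

## Task

One phone battery has sprung up at its near end in its test cassette: press it gently down until it lies level and the sprung retainer snaps over it, while the cassette is still in the battery analyser. Then pinch that cassette's two upright side catches together, draw it straight up out of its bay and finish holding it level by the catches, about 10 cm above its bay, with the battery still snapped in; keep the grip to the end. Leave the other cassette in its bay and do not disturb the things lying about.

Things in the scene. Friction and masses are not known exactly. Their poses are not given: they have to be found in the camera images.
- analyser: two-bay battery analyser: low grey case fixed on the table, 168 (x) by 192 mm (y), frame round the bays 28 mm high, sloping front panel with two displays at its -x side. Origin on the table below the middle between the bays; +x to its back, z up. Bay centres at y = +55 and -55 mm, floors at z = 12 mm; cassettes go in and out straight along z.
- cassette: the cassette to take out, in either bay: white tray 104 mm (x, -58 to +46) by 60 mm (y) by 16 mm high, 0.1 to 0.2 kg. Origin: centre of its underside between the two catches, on the bay floor, 12 mm above the table; z up, x along it to the analyser's back. Battery nest open on top, seat 6 mm above the origin; two fixed lips at the +x end hold the battery's far end down.
- other_cassette: a second, identical cassette in the other bay, with its battery lying level; it stays where it is. Same origin and axes.
- battery: flat black phone battery that has sprung up, cell 45 x 82 x 4.4 mm, 42 g, lengthwise in the nest of 'cassette': far end under the lips, near (-x) end about 10 mm too high on the retainer's bevel (tilt about 0.13 rad). Origin on its underside; y along it to its near end, z out of its top. Pressed on top 25 mm to the -x side of the cassette's origin, between retainer and catches, it snaps in at 4 to 12 N.
- battery_top (a point): centre of the top face of that battery's cell. Snapped in and level it is about 10.4 mm above the cassette's origin and about 8 mm to its -x side.
- other_battery: the identical battery in the other cassette, level.
- cassette_grip_left (a point): middle of the outer grip face (22 mm square) of the cassette's +y catch, a black upright paddle at x = 0, top 50 mm above the cassette's origin; this point is 39 mm above the origin (51 mm above the table in the bay); the face looks to +y. The two faces are 60 mm apart, both pressed in 52 mm.
- cassette_grip_right (a point): the same on the -y catch; its face looks to the cassette's -y.
- cassette_catch_left (a joint): travel of the +y catch, m: 0 sprung out, 0.0042 pressed right in (towards the other catch); 3 N starts it, 6.5 N presses it right in. The hook at its foot holds the cassette down in the bay until it is pressed in 3 mm.
- cassette_catch_right (a joint): the same for the -y catch.
- cassette_retainer (a joint): travel, m, of the sprung retainer, a black upright nose with a bevelled top at the cassette's -x end, 16 mm wide, 22 mm high, reaching in to x = -46 mm: 0 sprung in over the battery, 0.0045 pushed right back to -x. It gives way by itself as the battery is pushed down past it and then snaps back over the battery's edge.
- tweezers: straight black tweezers, 119 mm, flat on the table beside the analyser; bystander.
- meter: black in-line USB tester, 26 x 71 x 14 mm, beside the analyser; bystander.
- spare_cover: black phone back cover, 68 x 138 x 6 mm, on the table; bystander.
- brush: black antistatic brush, 158 mm, on the table; bystander.
- driver: white precision screwdriver, 140 mm, on the table; bystander.
- wick: small yellow reel of desoldering wick, 34 x 53 x 8 mm, on the table; bystander.
Not all that is in view belongs to the job. What is shaped like the battery but brown or pink is not meant.

How it is judged:
By the outcome, as a careful person would: the job done as asked, in the order asked, and still so for the second after the job is handed in, while the arm keeps its last pose, push and grip.
It also fails if it takes over 38 s, if anything falls off the work surface, if the arm or the gripper's body presses on something with over 40 N, if the wrist force passes 120 N, or if a joint passes its speed limit or range.

## Working session

There is one attempt and no reset: what is moved stays moved. The work goes in short steps, Python scripts to look and compute and a tool call to move; the robot and the scene stay as the last step left them, time stands still between calls to the robot, and variables do not carry over. Pictures are saved under pics/ and viewed, at most 10 in all, crops included, and the job is handed in when it is done.

Besides the shell and the picture viewer there is one more tool, called after ">>>" as name(argument=value, ...) on one line, values as JSON. arm_command: Moves the arm, as the interface text tells. Its arguments: {"type":"object","properties":{"steps":{"type":"array","items":{"type":"number","minimum":-1,"maximum":1}},"squeeze":{"type":"number"}},"required":["steps"]}

```bash
mkdir -p pics; ls
python3 - <<'E'
from plant import r
import cv2,numpy as np
s=r.state();print({k:np.round(v,3) for k,v in s.items()}, r.tcp_to_grasp)
for n in ("top","side"):
    im=r.camera(n);cv2.imwrite(f"pics/{n}0.png",im[:,:,::-1]);print(n,{k:np.round(v,4).tolist() for k,v in r.camera_params(n).items()})
print(r.camera_params("wrist"))
E
```

```text
pics
{'time_s': np.float64(0.0), 'joint_positions': array([ 1.077,  0.412, -0.013,  1.597,  0.006,  1.134, -0.082]), 'joint_vel': array([-0.002,  0.001, -0.001, -0.   , -0.   , -0.001, -0.001]), 'tau': array([-0.0000e+00, -6.0063e+01,  6.8200e-01, -2.9941e+01,  1.4000e-02,
        1.1000e-02,  0.0000e+00]), 'position': array([ 0.258, -0.569,  0.23 ]), 'tcp_rot': array([ 0.977,  0.211, -0.   , -0.001]), 'force': array([-0.366, -0.367, -0.204]), 'ft_torque': array([-0.013, -0.025, -0.054]), 'grip_force': np.float64(0.0), 'finger_gap': np.float64(0.997)} 0.0187
top {'fx': 394.5275, 'fy': 394.5275, 'cx': 323.1837, 'cy': 196.2107, 'xyz': [0.2915, 0.1324, 1.0391], 'rotation': [0.0821, -0.0714, -0.6622, 0.7413]}
side {'fx': 478.6784, 'fy': 478.6784, 'cx': 314.9443, 'cy': 203.5327, 'xyz': [0.3499, 1.3832, 1.0238], 'rotation': [-0.024, 0.4411, 0.8946, -0.0665]}
{'fx': 309.70691628693146, 'fy': 309.70691628693146, 'cx': 318.6372452554048, 'cy': 196.19154938596955, 'mount': array([[ 8.86232726e-04,  9.49006570e-01,  3.15255047e-01,
         8.01356439e-02],
       [ 9.99999544e-01, -9.53044642e-04,  5.77732375e-05,
        -8.81234796e-04],
       [ 3.55279315e-04,  3.15254852e-01, -9.49006982e-01,
        -1.41767491e-01],
       [ 0.00000000e+00,  0.00000000e+00,  0.00000000e+00,
         1.00000000e+00]])}
```

View pics/top0.png

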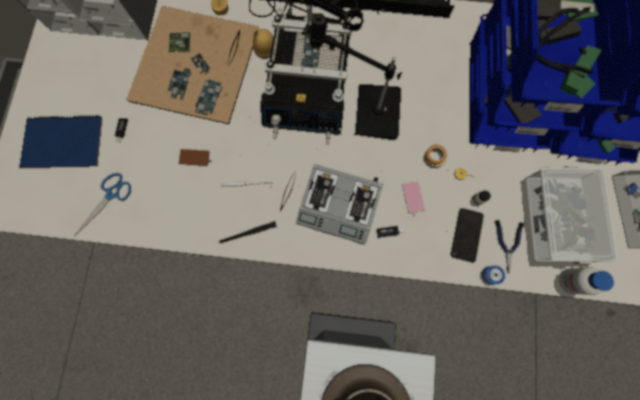

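View pics/side0.png

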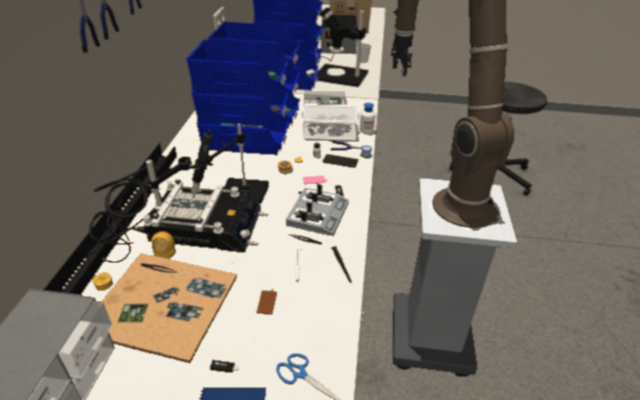

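The top view shows the analyser at about (340,205), with two cassettes at (321,190) and (361,203). The side view shows the same analyser at (318,209). I'll zoom in and cast rays.

```bash
cat > h.py <<'E'
import numpy as np,cv2
from scipy.spatial.transform import Rotation as R
from plant import r
def cast(name,px,z):
    p=r.camera_params(name);px=np.atleast_2d(px).astype(float)
    d=np.c_[(px[:,0]-p["cx"])/p["fx"],-(px[:,1]-p["cy"])/p["fy"],-np.ones(len(px))]@R.from_quat(p["rotation"]).as_matrix().T
    o=np.array(p["xyz"]);return o+d*((z-o[2])/d[:,2])[:,None]
def wcam(s):
    p=r.camera_params("wrist");M=p["mount"];Rt=R.from_quat(s["tcp_rot"]).as_matrix()
    return p,Rt@M[:3,:3],Rt@M[:3,3]+s["position"]
def wray(px,s):
    p,Rc,o=wcam(s);px=np.atleast_2d(px).astype(float)
    u=(px-[p["cx"],p["cy"]])/p["fx"];t=np.linalg.norm(u,axis=1);k=np.sinc(t/np.pi)
    # direction in x,-y,-z
    d=np.c_[u[:,0]*k,-u[:,1]*k,-np.cos(t)]
    return o,d@Rc.T
def wcast(px,s,z):
    o,d=wray(px,s);return o+d*((z-o[2])/d[:,2])[:,None]
E
python3 - <<'E'
from h import *
im=cv2.imread("pics/top0.png")
c=cv2.resize(im[155:255,285:395],None,fx=7,fy=6*7/6,interpolation=cv2.INTER_CUBIC)[:600]
cv2.imwrite("pics/crop0.png",c[:, :770])
print(cast("top",[(313,166),(382,182),(371,243),(296,226),(321,190),(361,203)],0.028).round(3))
E
```

```text
[[0.593 0.197 0.028]
 [0.569 0.01  0.028]
 [0.406 0.025 0.028]
 [0.428 0.221 0.028]
 [0.53  0.168 0.028]
 [0.507 0.06  0.028]]
```

View pics/crop0.png

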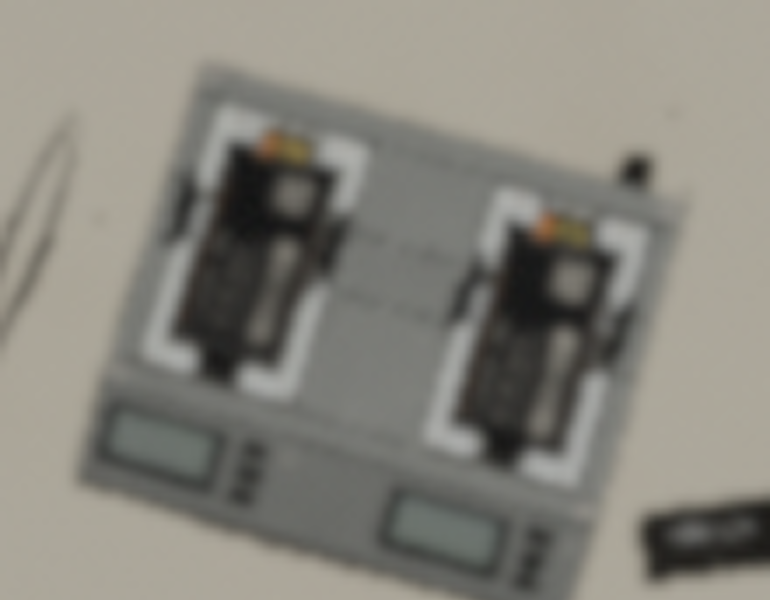

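The zoomed crop shows the cassettes at about (0.53,0.17) and (0.51,0.06), with an analyser yaw of about -0.13. I'll move the wrist camera over them.

>>> arm_command(steps=[0.55, -0.55, 0, 0, 0, 0.178, 0, 0.55, -0.55, 0, 0, 0, 0.178, 0, 0.55, -0.55, 0, 0, 0, 0.178, 0, 0.55, -0.55, 0, 0, 0, 0.178, 0, 0.55, -0.55, 0, 0, 0, 0.178, 0])

```text
time_s: 0.72
position: [0.3668, -0.279, 0.2312]
tcp_rot: [0.998, -0.067, 0.0, 0.0]
force: [0.7, 0.6, -0.4]
finger_gap: -0.001
grip_force: 0.0
```

>>> arm_command(steps=[0.248, -1, 0.075, 0, 0, 0, 0, 0.248, -1, 0.075, 0, 0, 0, 0, 0.248, -1, 0.075, 0, 0, 0, 0, 0.248, -1, 0.075, 0, 0, 0, 0, 0.248, -1, 0.075, 0, 0, 0, 0])

```text
time_s: 1.35
position: [0.4814, 0.0105, 0.2085]
tcp_rot: [0.998, -0.067, 0.0, 0.0]
force: [2.2, -0.7, 0.4]
finger_gap: 0.001
grip_force: 0.0
```

Run:
```python
from h import *
s=r.state();im=r.camera("wrist");cv2.imwrite("pics/w0.png",im[:,:,::-1]);np.savez("w0.npz",position=s["position"],tcp_rot=s["tcp_rot"])
print(s["position"].round(4),s["time_s"])
```

```text
[0.4814 0.0105 0.2085] 1.35
```

View pics/w0.png

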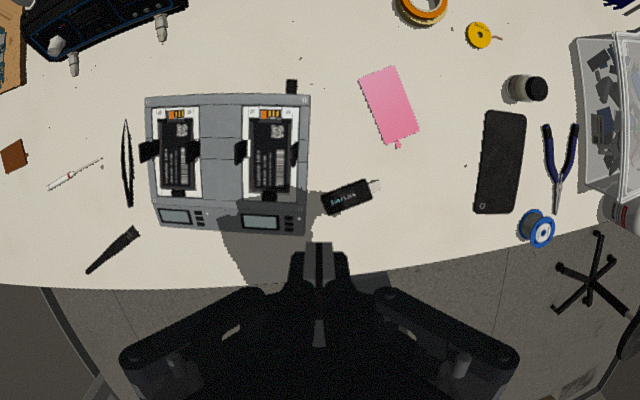

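The wrist view shows the analyser at (228,165), with cassette catches at (148/192,152) and (240/292,152). I'll zoom in to see which battery is up.

Run:
```python
from h import *
im=cv2.imread("pics/w0.png")
cv2.imwrite("pics/w0c.png",cv2.resize(im[85:240,130:330],None,fx=3.8,fy=3.8,interpolation=cv2.INTER_CUBIC))
```

```text
(no output)
```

View pics/w0c.png

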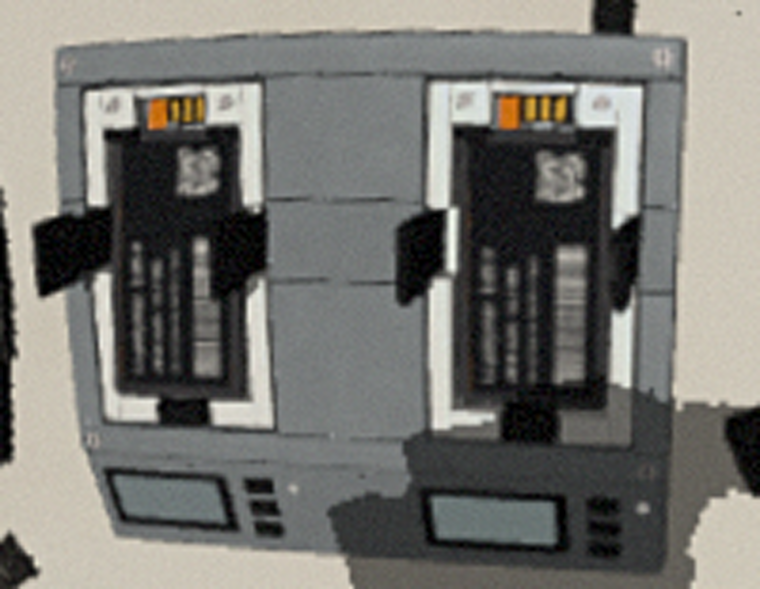

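>>> arm_command(steps=[0.062, -0.268, 0.195, 0, 0, 0, 0, 0.062, -0.268, 0.195, 0, 0, 0, 0, 0.062, -0.268, 0.195, 0, 0, 0, 0, 0.062, -0.268, 0.195, 0, 0, 0, 0])

```text
time_s: 1.9
position: [0.5194, 0.1115, 0.1299]
tcp_rot: [0.998, -0.066, -0.001, 0.0]
force: [-0.1, 0.1, 0.2]
finger_gap: 0.003
grip_force: 0.0
```

Run:
```python
from h import *
s=r.state();im=r.camera("wrist");cv2.imwrite("pics/w1.png",im[:,:,::-1]);np.savez("w1.npz",position=s["position"],tcp_rot=s["tcp_rot"])
print(s["position"].round(4),s["time_s"])
cv2.imwrite("pics/w1c.png",cv2.resize(im[60:300,180:460,::-1],None,fx=2.5,fy=2.5,interpolation=cv2.INTER_CUBIC))
```

```text
[0.5194 0.1115 0.1299] 1.9
```

View pics/w1c.png

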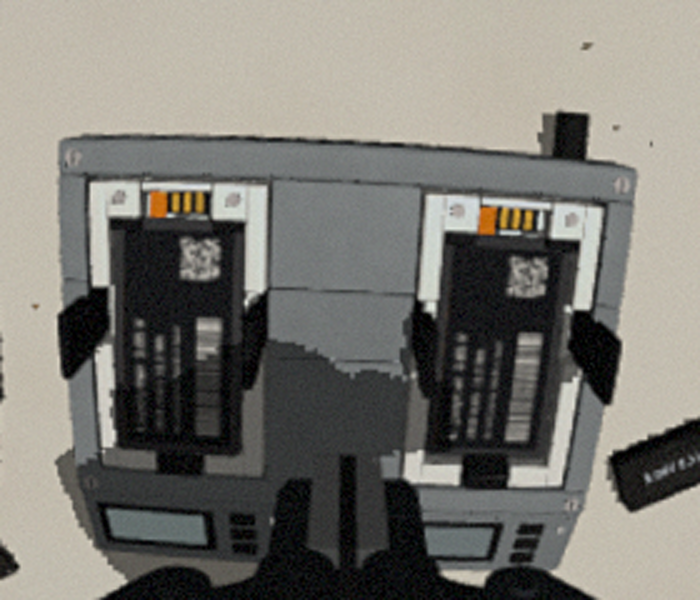

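The crop shows both cassettes: left tray corners (90,182)…(265,475) and right tray corners (425,193)…(562,488). Which battery is up isn't clear yet, so I'll triangulate print marks from the two wrist views.

Run:
```python
from h import *
s0=np.load("w0.npz");s1=np.load("w1.npz")
f0=lambda p:np.array(p)/3.8+[130,85]-.37; f1=lambda p:np.array(p)/2.5+[180,60]-.3
pts={"Lqr":((199,172),(200,258)),"Lbar":((207,377),(206,436)),"Rqr":((560,177),(528,276)),"Rbar":((568,383),(519,440)),"Lscrew":((227,103),(234,199)),"Rscrew":((601,105),(572,218))}
for k,(a,b) in pts.items():
    (o0,d0),(o1,d1)=wray(f0(a),s0),wray(f1(b),s1)
    A=np.c_[d0[0],-d1[0]];t=np.linalg.lstsq(A,o1-o0,rcond=None)[0]
    p,q=o0+t[0]*d0[0],o1+t[1]*d1[0];print(k,((p+q)/2).round(4),"gap",np.linalg.norm(p-q).round(4), "z.0224:",wcast(f1(b),s1,.0224)[0].round(4))
for k,c in {"L":[(90,182),(272,182),(265,475),(99,467)],"R":[(425,193),(603,206),(562,488),(403,478)]}.items():
    P=wcast(f1(c),s1,.028);print(k,P[:,:2].round(4).tolist(),P.mean(0).round(4),[np.linalg.norm(P[i]-P[i-1]).round(4) for i in range(4)])
a=cv2.imread("pics/w1.png")
L=a[125:260,210:295];Rr=a[125:260,335:430]
g=np.hstack([cv2.resize(x,(390,560),interpolation=cv2.INTER_CUBIC) for x in (L,Rr)])
g=(255*(g/255.)**.45).astype(np.uint8);cv2.imwrite("pics/w1d.png",g)
```

```text
Lqr [0.5512 0.1572 0.0214] gap 0.0004 z.0224: [0.5515 0.1569 0.0224]
Lbar [0.4905 0.1654 0.03  ] gap 0.0002 z.0224: [0.4872 0.1673 0.0224]
Rqr [0.5308 0.0488 0.0221] gap 0.0005 z.0224: [0.5311 0.0488 0.0224]
Rbar [0.4717 0.0559 0.025 ] gap 0.0003 z.0224: [0.4705 0.0554 0.0224]
Lscrew [0.5695 0.1419 0.0261] gap 0.0006 z.0224: [0.5693 0.1423 0.0224]
Rscrew [0.5497 0.0337 0.0273] gap 0.0013 z.0224: [0.5493 0.0321 0.0224]
L [[0.5833, 0.1879], [0.5736, 0.1285], [0.4719, 0.1477], [0.4817, 0.2088]] [0.5276 0.1682 0.028 ] [np.float64(0.1037), np.float64(0.0602), np.float64(0.1035), np.float64(0.0619)]
R [[0.5638, 0.0811], [0.5534, 0.0226], [0.451, 0.0408], [0.4643, 0.099]] [0.5081 0.0609 0.028 ] [np.float64(0.1011), np.float64(0.0593), np.float64(0.104), np.float64(0.0596)]
```

View pics/w1d.png

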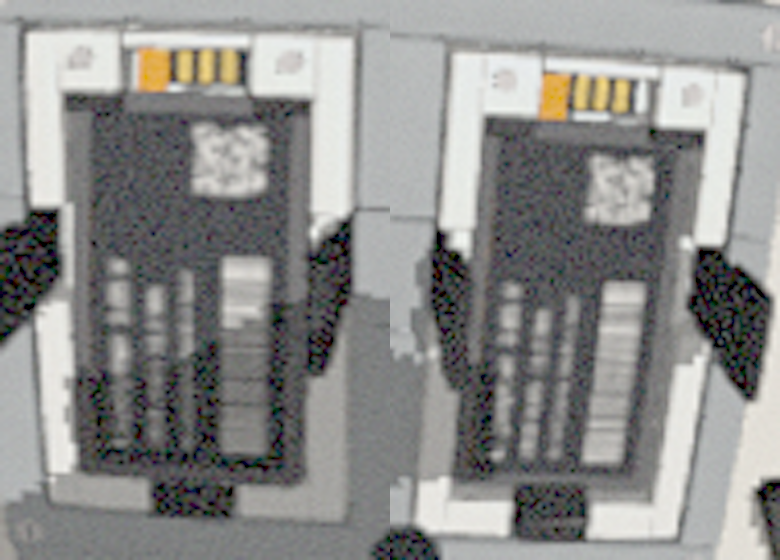

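The left (+y) battery is the raised one: its barcode end is at z≈30 mm against 25 mm on the right, and it hides the gap at its retainer. Cassette origin is about (0.5335,0.167), with yaw about -0.178. I'll hover over the press point.

>>> arm_command(steps=[-0.051, -0.1455, 0, 0, 0, 0.0146, 0, -0.051, -0.1455, 0, 0, 0, 0.0146, 0, -0.051, -0.1455, 0.1, 0, 0, 0.0146, 0, -0.051, -0.1455, 0.19, 0, 0, 0.0146, 0, -0.051, -0.1455, 0.19, 0, 0, 0.0146, 0])

```text
time_s: 2.58
position: [0.5064, 0.1694, 0.0536]
tcp_rot: [0.996, -0.09, -0.001, 0.001]
force: [0.4, 0.2, 0.8]
finger_gap: 0.0
grip_force: 0.0
```

Run:
```python
from h import *
s=r.state();im=r.camera("wrist");np.savez("w2.npz",position=s["position"],tcp_rot=s["tcp_rot"])
print(s["position"].round(4),s["tcp_rot"].round(4),s["time_s"],s["force"].round(1))
cv2.imwrite("pics/w2.png",im[:,:,::-1])
g=im[40:330,190:510,::-1]
cv2.imwrite("pics/w2c.png",(255*(cv2.resize(g,None,fx=2,fy=2)/255.)**.5).astype(np.uint8))
```

```text
[0.5064 0.1694 0.0536] [ 0.9959 -0.0904 -0.0015  0.0013] 2.575 [0.4 0.2 0.8]
```

View pics/w2c.png

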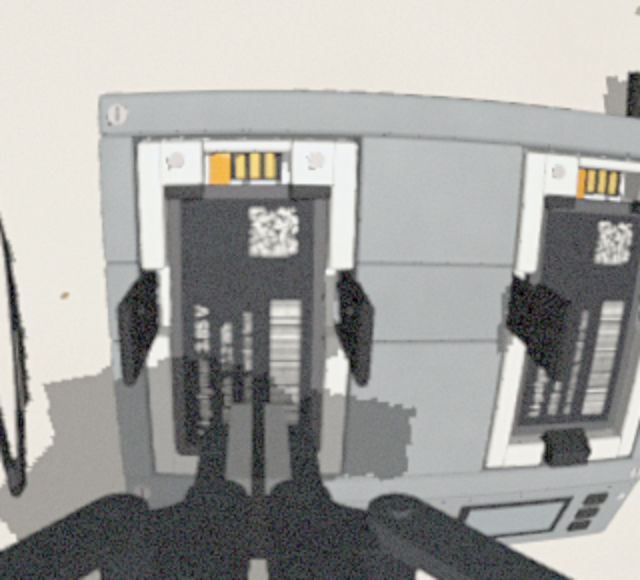

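The fingers stand over the near part of the left battery, about 2.5 mm to the -y side, clear of the catches. I'll correct that and lower.

>>> arm_command(steps=[0, -0.006, 0.03, 0, 0, 0, 0, 0, -0.006, 0.045, 0, 0, 0, 0, 0, -0.006, 0.05, 0, 0, 0, 0, 0, -0.006, 0.0525, 0, 0, 0, 0, 0, -0.006, 0.055, 0, 0, 0, 0])

```text
time_s: 3.25
position: [0.508, 0.1745, 0.0327]
tcp_rot: [0.996, -0.089, 0.0, -0.0]
force: [-0.0, -1.1, -0.0]
finger_gap: -0.001
grip_force: 0.0
```

>>> arm_command(steps=[0, 0.006, 0.0025, 0, 0, 0, 0, 0, 0.006, 0.005, 0, 0, 0, 0, 0, 0.006, 0.0075, 0, 0, 0, 0, 0, 0.006, 0.01, 0, 0, 0, 0])

```text
time_s: 3.75
position: [0.5073, 0.1722, 0.0286]
tcp_rot: [0.996, -0.089, -0.0, 0.0]
force: [-1.4, -0.3, 2.4]
finger_gap: -0.0
grip_force: 1.6
```

Contact is starting, so I'll go on in 1 mm rows.

>>> arm_command(steps=[0, 0, 0.0025, 0, 0, 0, 0, 0, 0, 0.005, 0, 0, 0, 0, 0, 0, 0.0075, 0, 0, 0, 0])

```text
time_s: 4.12
position: [0.5075, 0.172, 0.0254]
tcp_rot: [0.996, -0.09, 0.0, 0.0]
force: [-0.1, -0.5, 0.5]
finger_gap: 0.003
grip_force: 0.7
```

>>> arm_command(steps=[0, 0, 0.0025, 0, 0, 0, 0, 0, 0, 0.005, 0, 0, 0, 0])

```text
time_s: 4.38
position: [0.5075, 0.1721, 0.0235]
tcp_rot: [0.996, -0.09, 0.0, 0.0]
force: [0.3, -0.8, -0.4]
finger_gap: -0.001
grip_force: 0.0
```

>>> arm_command(steps=[0, 0, 0.0025, 0, 0, 0, 0, 0, 0, 0.005, 0, 0, 0, 0])

```text
time_s: 4.62
position: [0.5075, 0.1721, 0.0224]
tcp_rot: [0.996, -0.09, 0.0, 0.0]
force: [-6.6, -3.2, 21.0]
finger_gap: -0.0
grip_force: 10.4
```

The fingers met firm resistance at 22.4 mm, the level height, so the battery has probably snapped in. I'll lift and check.

>>> arm_command(steps=[0, 0, -0.03, 0, 0, 0, 0, 0, 0, -0.15, 0, 0, 0, 0, 0, 0, -0.2, 0, 0, 0, 0, 0.03, 0, -0.2, 0, 0, 0, 1, 0.064, 0, -0.2, 0, 0, 0, 1])

```text
time_s: 5.25
position: [0.5333, 0.1671, 0.1012]
tcp_rot: [0.996, -0.09, -0.0, 0.0]
force: [0.1, 0.3, 0.2]
finger_gap: 0.422
grip_force: 0.0
```

Run:
```python
from h import *
s=r.state();im=r.camera("wrist");np.savez("w3.npz",position=s["position"],tcp_rot=s["tcp_rot"])
print(s["position"].round(4),s["tcp_rot"].round(4),s["time_s"],s["force"].round(1),s["finger_gap"])
cv2.imwrite("pics/w3.png",im[:,:,::-1])
g=im[90:300,210:480,::-1]
cv2.imwrite("pics/w3c.png",(255*(cv2.resize(g,None,fx=2.8,fy=2.8,interpolation=cv2.INTER_CUBIC)/255.)**.45).astype(np.uint8))
```

```text
[0.5333 0.1671 0.1012] [ 9.96e-01 -8.96e-02 -0.00e+00  2.00e-04] 5.25 [0.1 0.3 0.2] 0.42150264173519
```

View pics/w3c.png

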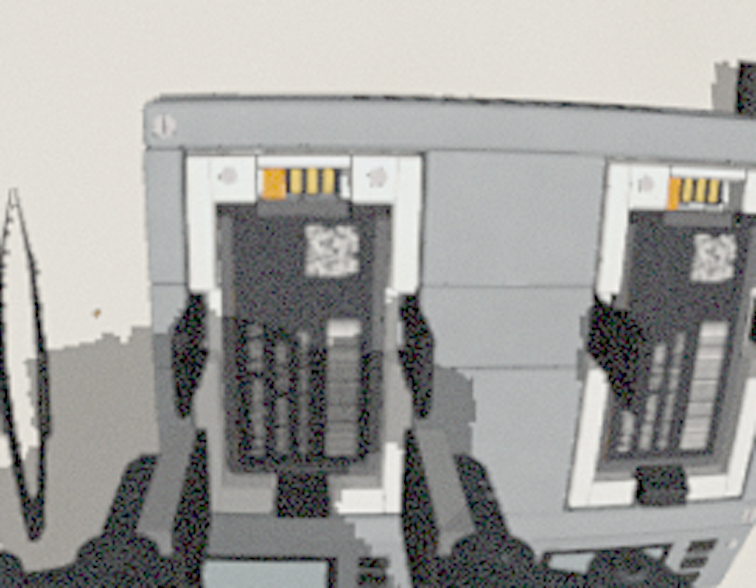

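The left battery now looks like the right one: the retainer nose overlaps its edge at (302,480) and the seat strip shows. The catches straddle column 303 and the fingers are centred near 305. I'll check the origin's position along the cassette.

Run:
```python
from h import *
s=np.load("w3.npz");f=lambda p:np.array(p)/2.8+[210,90]-.32
P=wcast(f([(187,155),(424,153),(399,512)]),s,.028);x=np.array([.984,-.177,0]);y=np.array([.177,.984,0]);O=np.array([.5335,.1671,.028])
print(P.round(4),[((p-O)@x).round(4).item() for p in P],[((p-O)@y).round(4).item() for p in P])
d=P[0]-P[1];print(np.arctan2(-d[0],d[1]),d)
d=P[1]-P[2];print(np.arctan2(d[1],d[0]))
```

```text
[[0.5842 0.1882 0.028 ]
 [0.5741 0.1295 0.028 ]
 [0.4719 0.1504 0.028 ]] [0.0461, 0.0466, -0.0577] [0.0298, -0.0298, -0.0273]
-0.16996540070077945 [0.01007204 0.05868762 0.        ]
-0.20178541214801188
```

>>> arm_command(steps=[0, 0, 0, 0, 0, 0, 1, 0, 0, 0.02, 0, 0, 0, 1, 0, 0, 0.04, 0, 0, 0, 1, 0, 0, 0.04, 0, 0, 0, 1])

```text
time_s: 5.8
position: [0.5317, 0.1674, 0.0845]
tcp_rot: [0.996, -0.089, -0.001, 0.0]
force: [-0.9, 0.4, -0.8]
finger_gap: 1.002
grip_force: 0.0
```

>>> arm_command(steps=[0.0045, 0, 0.05, 0, 0, 0, 1, 0.0045, 0, 0.1, 0, 0, 0, 1, 0.0045, 0, 0.139, 0, 0, 0, 1, 0.0045, 0, 0.139, 0, 0, 0, 1, 0.0045, 0, 0.139, 0, 0, 0, 1])

```text
time_s: 6.42
position: [0.5347, 0.1675, 0.0305]
tcp_rot: [0.996, -0.089, 0.0, -0.0]
force: [-0.2, 0.6, -0.3]
finger_gap: 0.997
grip_force: 0.0
```

Run:
```python
from h import *
s=r.state();print(s["position"].round(4),s["force"].round(2))
```

```text
[0.5347 0.1675 0.0305] [-0.15  0.61 -0.33]
```

>>> arm_command(steps=[-0.002, 0, 0.005, 0, 0, 0, 0.75, -0.002, 0, 0.005, 0, 0, 0, 0.5, -0.002, 0, 0.005, 0, 0, 0, 0.3, -0.002, 0, 0.005, 0, 0, 0, 0.3, -0.002, 0, 0.005, 0, 0, 0, 0.3], squeeze=35)

```text
time_s: 7.05
position: [0.534, 0.1676, 0.0295]
tcp_rot: [0.996, -0.09, 0.001, -0.0]
force: [-3.2, -0.4, 11.8]
finger_gap: 0.582
grip_force: 35.1
```

Both catches are pressed in. I'll start lifting slowly.

>>> arm_command(steps=[0, 0, -0.005, 0, 0, 0, 0.3, 0, 0, -0.0125, 0, 0, 0, 0.3, 0, 0, -0.025, 0, 0, 0, 0.3, 0, 0, -0.04, 0, 0, 0, 0.3])

```text
time_s: 7.55
position: [0.5335, 0.1673, 0.0442]
tcp_rot: [0.996, -0.09, -0.0, 0.0]
force: [0.9, -0.5, -2.8]
finger_gap: 0.576
grip_force: 37.0
```

The wrist carries the cassette's weight (-2.8 N). I'll lift on to 10 cm.

>>> arm_command(steps=[0, 0, -0.05, 0, 0, 0, 0.3, 0, 0, -0.1, 0, 0, 0, 0.3, 0, 0, -0.15, 0, 0, 0, 0.3, 0, 0, -0.19, 0, 0, 0, 0.3, 0, 0, -0.213, 0, 0, 0, 0.3])

```text
time_s: 8.18
position: [0.5339, 0.1675, 0.1302]
tcp_rot: [0.996, -0.09, 0.0, -0.0]
force: [0.3, -0.4, -2.9]
finger_gap: 0.576
grip_force: 37.4
```

>>> arm_command(steps=[0, 0, 0, 0, 0, 0, 0.3, 0, 0, 0, 0, 0, 0, 0.3])

```text
time_s: 8.43
position: [0.5332, 0.1672, 0.1285]
tcp_rot: [0.996, -0.09, -0.0, 0.0]
force: [-0.2, 0.2, -3.7]
finger_gap: 0.577
grip_force: 37.4
```

Run:
```python
from h import *
s=r.state();a=r.camera("wrist")[:,:,::-1];b=r.camera("side")[:,:,::-1]
print(s["position"].round(4),s["tcp_rot"].round(4),s["time_s"],s["force"].round(1),s["finger_gap"],s["grip_force"])
a=cv2.resize(a[60:330,150:500],(700,540));b=cv2.resize(b[130:270,240:400],None,fx=540/140,fy=540/140)
g=np.hstack([a,b]);g=cv2.resize(g,(800,int(g.shape[0]*800/g.shape[1])))
cv2.imwrite("pics/end.png",(255*(g/255.)**.5).astype(np.uint8))
```

```text
[0.5332 0.1672 0.1285] [ 9.96e-01 -8.95e-02 -5.00e-04  2.00e-04] 8.425 [-0.2  0.2 -3.7] 0.5771195327647204 37.40341614000499
```

View pics/end.png

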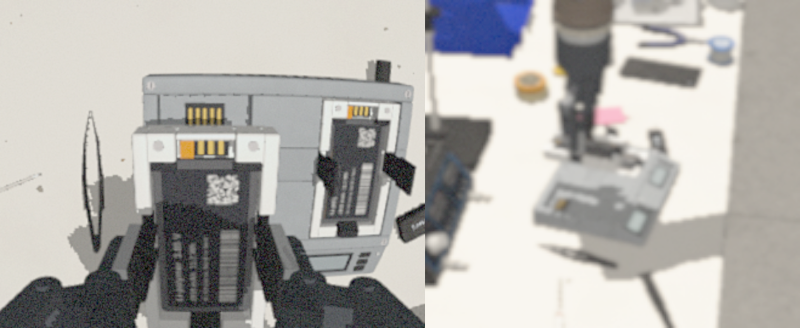

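Run:
```python
from h import *
s=r.state();x=np.array([.984,-.177,0]);y=np.array([.177,.984,0]);O=np.array([.5335,.1671,.0])
f=lambda p:np.array(p)/1.2148+[150,60]
for z in (.123,.128,.133):
    P=wcast(f([(134,133),(279,128)]),s,z)-O;print(z,(P@x).round(4),(P@y).round(4))
P=wcast(f([(223,190),(229,304),(160,304),(247,304)]),s,.1224)-O;print((P@x).round(4),(P@y).round(4))
```

```text
0.123 [0.0444 0.0465] [ 0.029  -0.0298]
0.128 [0.0456 0.0476] [ 0.028  -0.0288]
0.133 [0.0468 0.0487] [ 0.0271 -0.0278]
[ 0.0193 -0.0425 -0.0428 -0.0428] [-0.0075 -0.0118  0.0227 -0.0208]
```

Run:
```python
from h import *
s3=np.load("w3.npz");s=r.state();im3=cv2.imread("pics/w3.png");im=np.ascontiguousarray(r.camera("wrist")[:,:,::-1]);cv2.imwrite("pics/end_raw.png",im)
x=np.array([.984,-.177,0]);y=np.array([.177,.984,0]);O=np.array([.5335,.1671,.0])
def blobs(im,x0,x1,y0,y1,qmin):
    sub=im[y0:y1,x0:x1];h=cv2.cvtColor(sub,cv2.COLOR_BGR2HSV)
    o=cv2.inRange(h,(5,170,110),(18,255,255));yy,xx=np.nonzero(o);orange=(xx.mean()+x0,yy.mean()+y0,len(xx))
    g=cv2.morphologyEx(cv2.inRange(cv2.GaussianBlur(cv2.cvtColor(sub,cv2.COLOR_BGR2GRAY),(5,5),0),85,255),cv2.MORPH_CLOSE,np.ones((3,3)))
    n,l,st,c=cv2.connectedComponentsWithStats(g)
    return orange,[(np.r_[c[i]+[x0,y0],st[i][2:]]).round(1).tolist() for i in range(1,n) if 40<st[i][4]<6000]
print(blobs(im3,275,365,140,262,0));print(blobs(im,258,385,160,320,0))
```

```text
((np.float64(307.4186046511628), np.float64(155.0), 86), [[321.5, 161.8, 90.0, 75.0, 2967.0], [328.2, 179.3, 18.0, 18.0, 282.0], [331.7, 207.6, 11.0, 7.0, 62.0], [285.0, 238.9, 8.0, 42.0, 173.0], [350.5, 243.2, 11.0, 42.0, 257.0]])
((np.float64(303.8975903614458), np.float64(182.89156626506025), 166), [[324.1, 190.2, 127.0, 90.0, 5341.0], [332.9, 216.0, 26.0, 25.0, 544.0], [273.5, 309.4, 17.0, 29.0, 249.0], [363.3, 309.6, 24.0, 28.0, 337.0]])
```

Run:
```python
from h import *
s3=dict(np.load("w3.npz"));s=r.state();x=np.array([.984,-.177,0]);y=np.array([.177,.984,0]);O=np.array([.5335,.1671,.0])
q=wcast((328.2,179.3),s3,.0224)[0]-O;o3=wcast((307.4,155),s3,.022)[0]-O;print("w3 qr",(q@x).round(4),(q@y).round(4),"or",(o3@x).round(4),(o3@y).round(4))
for z in (.112,.117,.122,.127):
    a=wcast([(332.9,216),(303.9,182.9)],s,z)-O;print(z,(a@x).round(4),(a@y).round(4))
im=cv2.cvtColor(cv2.imread("pics/end_raw.png"),cv2.COLOR_BGR2GRAY).astype(int)
for row in (172,180,200,215):
    print(row,"L",im[row,254:280].tolist(),"R",im[row,362:388].tolist())
print("col275",im[155:185,275].tolist());print("col365",im[155:185,365].tolist())
```

```text
w3 qr 0.0194 -0.0069 or 0.0376 0.0082
0.112 [0.0153 0.0343] [-0.0076  0.0081]
0.117 [0.0174 0.0357] [-0.0073  0.0079]
0.122 [0.0194 0.0372] [-0.0071  0.0076]
0.127 [0.0214 0.0386] [-0.0068  0.0074]
172 L [189, 191, 192, 181, 140, 177, 199, 206, 208, 206, 203, 202, 207, 210, 212, 196, 183, 194, 204, 208, 210, 209, 209, 216, 208, 211] R [208, 209, 211, 210, 210, 194, 187, 202, 210, 207, 205, 206, 203, 209, 202, 210, 210, 196, 150, 121, 121, 129, 125, 123, 123, 123]
180 L [192, 193, 193, 185, 155, 175, 198, 211, 208, 209, 210, 208, 213, 212, 213, 207, 195, 176, 206, 213, 210, 199, 178, 160, 161, 162] R [175, 206, 213, 210, 207, 192, 191, 211, 212, 211, 210, 210, 213, 213, 214, 212, 211, 166, 134, 125, 127, 129, 128, 125, 126, 129]
200 L [191, 192, 191, 196, 193, 157, 175, 199, 209, 206, 207, 208, 205, 210, 205, 209, 209, 196, 172, 95, 34, 25, 19, 26, 19, 27] R [28, 21, 26, 72, 154, 199, 215, 208, 209, 208, 209, 211, 211, 209, 210, 203, 146, 117, 117, 112, 116, 118, 118, 116, 118, 114]
215 L [93, 94, 87, 93, 96, 89, 87, 154, 195, 206, 205, 201, 204, 204, 209, 206, 208, 208, 190, 137, 92, 69, 59, 49, 45, 50] R [45, 57, 71, 161, 196, 202, 207, 205, 208, 208, 206, 210, 208, 208, 200, 153, 120, 122, 118, 119, 117, 119, 121, 122, 125, 118]
col275 [125, 131, 132, 78, 56, 58, 56, 63, 87, 90, 91, 85, 93, 83, 92, 178, 199, 209, 213, 211, 211, 212, 209, 199, 192, 199, 200, 203, 207, 209]
col365 [124, 123, 124, 120, 124, 124, 124, 120, 108, 96, 132, 126, 92, 87, 95, 173, 195, 210, 213, 210, 213, 217, 216, 213, 211, 210, 215, 214, 215, 214]
```

The QR mark and the orange contact both match a level cassette raised 10 cm, so I'm handing the job in.

```bash
python3 -c "
from plant import r
print(r.job_done())"
```

```text
the job is handed in; nothing more can be done
None
```

I pressed the raised battery (left bay) level until its retainer snapped over it, then drew that cassette up by its catches; the job is handed in with it held level about 10 cm above its bay. The press peaked at 21 N against the 4–12 N needed, because the fingers met the level battery before I backed off.

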